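# Close the bench caliper on a pine offcut

## Robot

A 7-joint arm with a two-finger parallel gripper is mounted at the origin on a cart in front of the work surface, level with it; the furniture and walls round the work are solid. World frame = base frame: x ahead of the robot, y to its left, z up, the work surface at z = 0. Lengths are in m, angles in degrees, forces in N, time in s.
With the tool pointing down it reaches from about 0.4 to 0.85 m from the base axis. Payload 4.5 kg.
Tool frame: the origin (TCP) lies at the very end of the fingers, on their centre line; the grasp point (between the pads) lies 19 mm behind it; z points along the fingers, y is the direction in which the jaws open and shut (so a half turn about z gives the same grasp; the last joint's range is limited). The gripper opens to 85 mm and grips with 20 to 120 N. Pads are 22 mm wide; open, the fingers measure 114 mm over their backs; the gripper's body (76 mm by 85 mm) begins 54 mm behind the grasp point. The pads swing forward as they close: fully open they stand 13 mm farther back than shut.
Start: joints at [71.551, 39.483, -11.15, 89.685, 9.013, 51.709, -12.324], TCP at [0.218, -0.586, 0.231] pointing down, gripper open.
Joint ranges: [-172.22, 172.22], [-26.19, 119.32], [-84.43, 86.54], [7.71, 146.69], [-57.33, 237.33], [2.42, 119.75], [-152.13, 152.13]. Speed limits (degrees/s): [147.25, 147.25, 180, 180, 180, 180, 180].

## Interface

Orientations are given as a 3x3 rotation matrix whose columns are the frame's x, y, z axes.
In Python, from rig import arm gives the robot as it stands.
- The arm moves only by the tool play_rows, never from a script. Its argument "targets" is a list that holds one entry, the list of rows, each a list of 4 numbers: the shift along the tool's x, y, z in m, then the turn about the tool's z in rad. A call has 1 to 12 rows; each row is the pose to reach, as a shift and turn from the pose measured when the call began, along the tool's axes at that moment; what a row does not reach only later rows make up. A row lasts 1/10 s, in which the tool goes at most 50 mm and 8.59 degrees, less where a joint would pass 70% of its speed; a pose out of reach is approached as far as the arm can. A call with a gripper value outside its range is refused whole. "jaw" is the gripper's target within -1 to 1 (fully open at 1, half-way at 0, shut at -1), set as the call begins (left out, the last holds). The fingers move at their own pace and stop on an object; "newtons" is the grip in N (left out, the last holds). Time passes only in rows, so rows that repeat a pose let the fingers close. It gives the time, the measured TCP pose, the force and the opening at its end, in the units of the state.
- arm.state(): the state, without advancing time (a new reading comes with each control period).
- arm.read_camera(name): name is "scene" or "side" or "wrist"; returns a dict with "image" (420x560x3 uint8, blue, green, red), "camera_matrix" (3x3 intrinsics, pixels), "xyz" and "rotation" of the camera in the world; the wrist camera has in their place "mount" (4x4, takes a point from camera to tool coordinates, whose origin is the TCP and whose axes are the flange's). Camera axes: x right, y up, looking along -z (the intrinsics and any distortion apply to the point x, -y, -z); pixel columns grow to the right and rows downward; lengths in m; the calibration is good to about 2 mm. The wrist camera is an equidistant fisheye: a pixel r from the principal point sees the ray r / f radians off the axis. A picture is of the moment at which its call begins: read the wrist's pose just before it. There is no depth.
- arm.sign_off(): hands the job in, once; it reports no verdict.
The state is a dict: "time_s": time; "qpos": joint angles; "qd": joint speeds; "joint_torque": joint torques, N m; "eef_pos": TCP position; "eef_rot": TCP orientation; "ft_force": force on the tool from outside, world axes, zero at the start; "wrist_torque": the same for the moment, N m; "grip_width": finger opening in m.
Only numpy, scipy, OpenCV 4.12 (cv2) and the standard library are available. Lean on these libraries where they do the work, as an engineer would, in place of code of your own. Each camera call takes 0.05 s, during which the arm holds its last target.

## Task

Measure the length of the pine offcut: lay it flat and lengthwise between the open jaws of the bench caliper, then slide the moving jaw shut with its upright thumb grip until both jaws sit flat against the offcut's ends, and leave it closed on the offcut so that it can be read. Move the jaw by the thumb grip only, never by touching its blade, and gently enough that the jaw is not forced out of square. Leave the other things on the table where they are.

Things in the scene. Friction and masses are not known exactly. Their poses are not given: they have to be found in the camera images.
- gauge: Fixed bench caliper on a plywood board 195 (x) x 230 (y) x 15 mm. Origin on the table under the board's middle; x away from the robot, y along the beam (beam at x = +45 mm), z up. The part lies on the board's top, z = 15 mm. Two steel jaws reach forward from the beam to x = -85 mm; between them the board is free for x below +27 mm. Fixed jaw toward -y, moving jaw toward +y.
- ledge_edge (a point): Middle of the lower front edge of the plywood tool ledge over the beam: x = +40 mm, z = 175 mm in the caliper's frame, 230 mm along y, 12 mm thick, a pencil on top, back panel at x = +83 mm. It leaves no room for an upright gripper over the thumb grip: come in from the front, the tool leaning 35 to 45 degrees. Front and sides are open. Axes as gauge.
- fixed_face (a point): Point on the fixed jaw's measuring face, at x = -50, y = -65, z = 31 mm in the caliper's frame; the face looks to the caliper's +y. This jaw is 14 mm thick, top at z = 42 mm. Axes as gauge.
- slide_face (a point): Point on the moving jaw's measuring face, at x = -50, z = 31 mm in the caliper's frame; the face looks to the caliper's -y. It is on the steel blade, which the gripper must not touch: 12 mm thick, z = 17 to 42 mm, front end at x = -85 mm.
- jaw_blade: The blade of the moving jaw (see slide_face). Origin at table level under the thumb grip; axes as the caliper's when the jaw is square.
- thumb_grip (a point): Point on the moving jaw's thumb grip, an upright ribbed steel tab 12 mm thick along the caliper's y, 24 mm wide along x, z = 48 to 95 mm. The point is inside it at x = +45, z = 74 mm, 18 mm to the +y side of the jaw's face. Below is the slide body, 34 (x) x 36 (y) mm, top at z = 48 mm. Axes as gauge when square.
- slide_jaw (a joint): Gap between the two measuring faces in m: 0 shut, 0.13 widest. To close, the thumb grip moves toward the caliper's -y. It slides with about 2 N of friction and stays where it is left.
- jaw_rock (a joint): How far the moving jaw is tilted out of square, rad, about the upright axis through the thumb grip; 0 is square. Sprung back to 0 with 16 N m/rad: pressing on the offcut 95 mm in front of the axis with 6 N tilts it about 0.036 rad if the grip is free to turn, less if it is held firmly.
- offcut_center (a point): Centre (half-way up) of the loose pine offcut, a plain rectangular block 45 mm (its x) by 70 mm (its y, the length to measure) by 32 mm high, about 0.06 to 0.13 kg. It starts lying flat on the table to the left of the caliper. A tall fixed cluster of plywood cells stands behind it and bulges forward to about x = 0.52 m between there and the caliper: carry the offcut past it on the near side.
- cutters: Bystander: side cutters, 53 x 151 x 14 mm, lying between offcut and caliper; origin at the centre of the underside.
- sander: Bystander: sanding block, 61 x 100 x 31 mm (larger than the offcut); origin at the centre of the underside.
- cell: Bystander: small closed plywood many-sided cell, 68 x 80 x 67 mm; origin at the centre of the underside.
Mind the look-alikes: they are no part of the job. Leave any black look-alike of the part that bears offcut_center alone.

How it is judged (in metres and radians):
At the end, for the whole second after the job is handed in: The offcut lies flat on the bed, lengthwise along the beam within 0.04 rad, its centre 5 to 80 mm in front of the board's middle and its end within 3 mm of the fixed jaw; the jaw gap is 67.5 to 72.2 mm (the offcut is 70 mm long) and the moving jaw within 0.03 rad of square (value of joint slide_jaw between 0.0675 and 0.0722 m and value of joint jaw_rock between -0.03 and 0.03 rad and x of offcut_center in the frame of gauge between -0.08 and -0.005 m and y of offcut_center in the frame of gauge between -0.033 and -0.027 m and z of offcut_center in the frame of gauge between 0.028 and 0.034 m and angle between the y axis of offcut_center and the y axis of gauge, either way round below 0.04 rad and angle between the z axis of offcut_center and the z axis of gauge, either way round below 0.06 rad); the robot touches nothing.
It fails at once if the gripper or arm touches the moving jaw's blade (over 3 N) (contact force between any of the fingers, the arm and jaw_blade above 3 N).
It fails at once if the moving jaw is forced more than 0.08 rad out of square (value of joint jaw_rock above 0.08 rad or value of joint jaw_rock below -0.08 rad).
It fails at once if the side cutters is moved more than 30 mm (distance of cutters from where it was at the start of the episode above 0.03 m).
It fails at once if the sanding block is moved more than 30 mm (distance of sander from where it was at the start of the episode above 0.03 m).
It fails at once if the plywood cell is moved more than 30 mm (distance of cell from where it was at the start of the episode above 0.03 m).
It also fails if it takes over 56 s, if anything falls off the work surface, if the arm or the gripper's body presses on something with over 40 N, if the wrist force passes 120 N, or if a joint passes its speed limit or range.

## Working session

There is one attempt and no reset: what is moved stays moved. The work goes in short steps, Python scripts to look and compute and a tool call to move; the robot and the scene stay as the last step left them, time stands still between calls to the robot, and variables do not carry over. Pictures are saved under pics/ and viewed, and the job is handed in when it is done.

Besides the shell and the picture viewer there is one more tool, called after "Call:" by a JSON object that holds its "api" and its "payload". play_rows: Moves the arm, as the interface text tells. Its arguments: {"type":"object","properties":{"targets":{"type":"array"},"jaw":{"type":"number"},"newtons":{"type":"number"}},"required":["targets"]}

```bash
ls; mkdir -p pics
cat > h.py <<'E'
import numpy as np,cv2
from rig import arm
E
python3 - <<'E'
from h import *
s=arm.state(); print(s['time_s'],s['eef_pos'],s['eef_rot'],s['ft_force'],s['grip_width'])
for n in ['scene','side','wrist']:
    c=arm.read_camera(n); cv2.imwrite(f'pics/{n}0.png',c['image']); print(n,{k:np.round(v,4).tolist() for k,v in c.items() if k!='image'})
E
```

```text
pics
0.0 [ 0.21743074 -0.58524541  0.23046572] [[ 9.37335604e-01  3.48426958e-01 -7.87047800e-04]
 [ 3.48427821e-01 -9.37334020e-01  1.72876001e-03]
 [-1.35380086e-04 -1.89465766e-03 -9.99998196e-01]] [-0.09398005 -0.34070974 -0.88114678] 0.08572381161340584
scene {'camera_matrix': [[470.012, 0.0, 284.735], [0.0, 470.012, 209.8149], [0.0, 0.0, 1.0]], 'xyz': [-0.1431, 0.6795, 1.3304], 'rotation': [[-0.7326, 0.5303, -0.4267], [-0.6807, -0.5667, 0.4643], [0.0044, 0.6306, 0.7761]]}
side {'camera_matrix': [[480.0169, 0.0, 277.0813], [0.0, 480.0169, 202.9788], [0.0, 0.0, 1.0]], 'xyz': [-0.2596, -1.0383, 1.0455], 'rotation': [[0.8025, 0.3664, -0.471], [-0.5964, 0.4675, -0.6525], [-0.0189, 0.8045, 0.5936]]}
wrist {'camera_matrix': [[325.1923, 0.0, 275.8655], [0.0, 325.1923, 209.4747], [0.0, 0.0, 1.0]], 'mount': [[-0.0004, 0.9656, 0.26, 0.065], [1.0, 0.0001, 0.0009, -0.0], [0.0008, 0.26, -0.9656, -0.1426], [0.0, 0.0, 0.0, 1.0]]}
```

View pics/scene0.png

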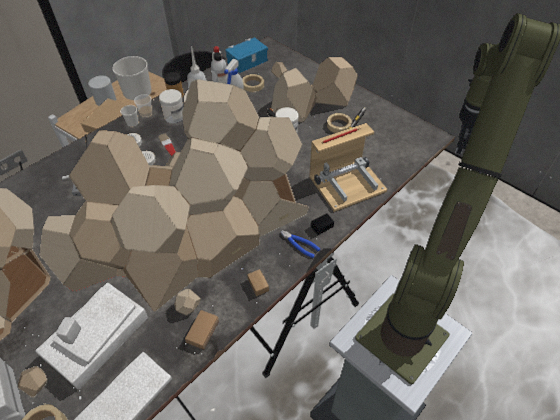

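View pics/side0.png

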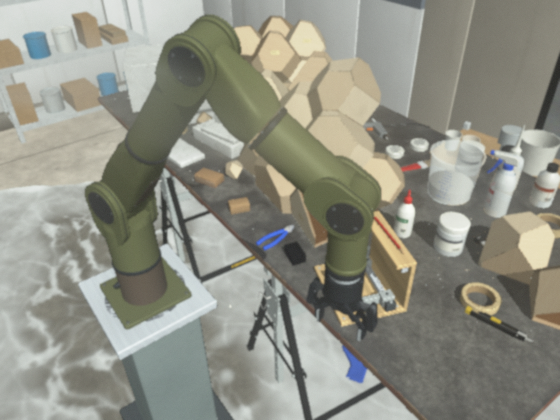

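View pics/wrist0.png

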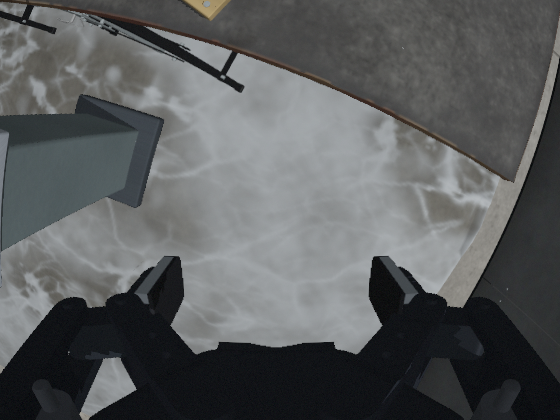

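```bash
cat >> h.py <<'E'
def ray(c,uv):
    u=np.array(uv,float).reshape(1,1,2)
    p=cv2.undistortPoints(u,np.array(c['camera_matrix']),None)[0,0]
    d=np.array(c['rotation'])@np.array([p[0],-p[1],-1]); return np.array(c['xyz']),d/np.linalg.norm(d)
def onz(c,uv,z):
    o,d=ray(c,uv); return o+d*(z-o[2])/d[2]
def proj(c,P):
    q=np.array(c['rotation']).T@(np.array(P)-np.array(c['xyz'])); K=np.array(c['camera_matrix'])
    return K[0,2]+K[0,0]*q[0]/-q[2], K[1,2]+K[1,1]*(-q[1])/-q[2]
def tri(c1,uv1,c2,uv2):
    o1,d1=ray(c1,uv1);o2,d2=ray(c2,uv2)
    A=np.stack([d1,-d2],1);t=np.linalg.lstsq(A,o2-o1,rcond=None)[0]
    a=o1+t[0]*d1;b=o2+t[1]*d2; return (a+b)/2,np.linalg.norm(a-b)
E
python3 - <<'E'
from h import *
c=cv2.imread('pics/scene0.png'); s=cv2.imread('pics/side0.png')
cv2.imwrite('pics/sc_cal.png',cv2.resize(c[115:220,295:395],None,fx=6,fy=5.7,interpolation=cv2.INTER_CUBIC)[:600])
cv2.imwrite('pics/sc_off.png',cv2.resize(c[220:320,230:330],None,fx=6,fy=6,interpolation=cv2.INTER_CUBIC))
cv2.imwrite('pics/si_off.png',cv2.resize(s[170:290,190:320],None,fx=5,fy=5,interpolation=cv2.INTER_CUBIC))
cv2.imwrite('pics/si_cal.png',cv2.resize(s[210:340,300:430],None,fx=4.6,fy=4.6,interpolation=cv2.INTER_CUBIC))
E
```

```text
(no output)
```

View pics/sc_cal.png

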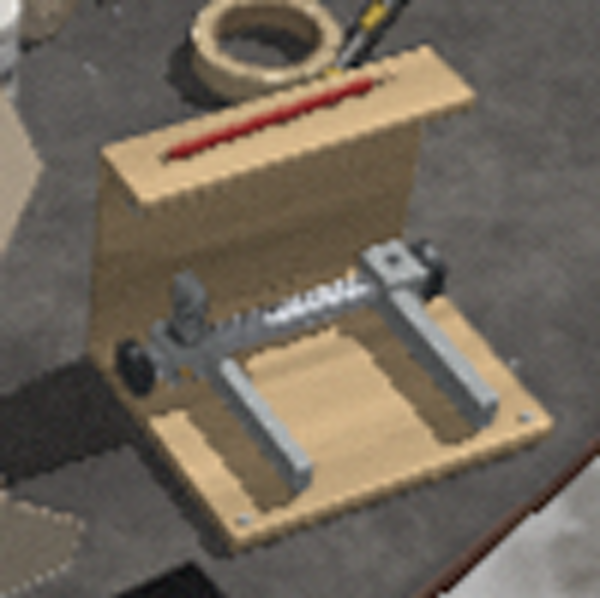

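View pics/sc_off.png

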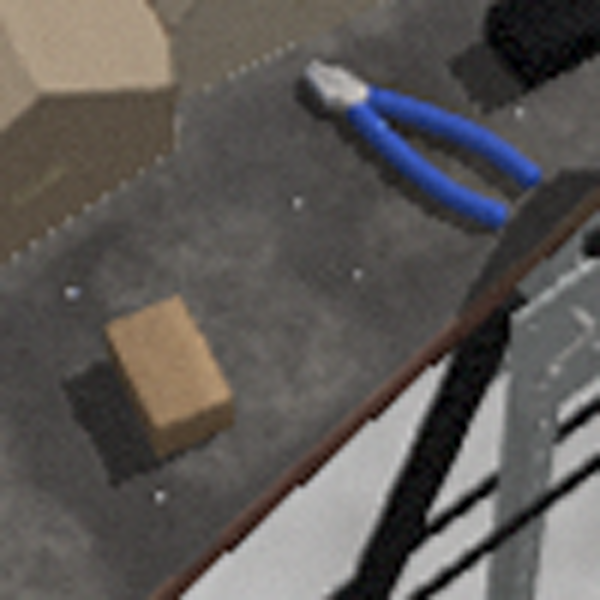

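View pics/si_off.png

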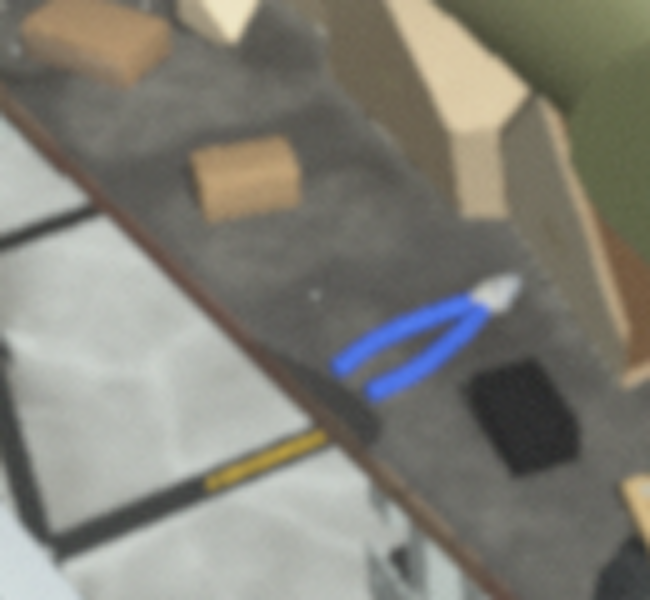

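View pics/si_cal.png

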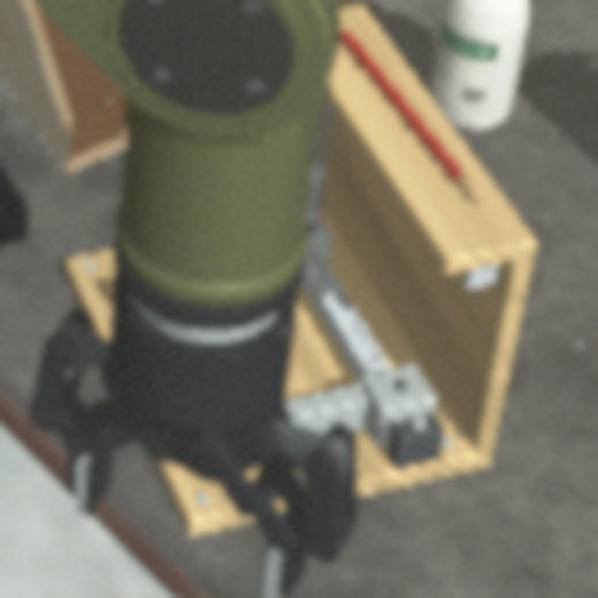

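Run:
```python
from h import *
c=arm.read_camera('scene'); s=arm.read_camera('side')
f=lambda p:(295+(p[0]+.5)/6-.5,115+(p[1]+.5)/5.7-.5)
for n,p,z in [('FL',(235,541),.015),('FR',(551,421),.015),('RL',(92,357),.015),('fixfront top',(490,402),.042),('mov front',(303,478),.042),('thumb top',(188,275),.095),('ledge FL',(140,203),.181),('ledge FR',(474,97),.187),('ledgeBL',(104,152),.187),('ledgeBR',(430,47),.187)]:
    print(n,np.round(onz(c,f(p),z),4))
g=lambda p:(230+(p[0]+.5)/6-.5,220+(p[1]+.5)/6-.5)
h=lambda p:(190+(p[0]+.5)/5-.5,170+(p[1]+.5)/5-.5)
P=[onz(c,g(p),.032) for p in [(108,328),(180,297),(232,393),(158,430)]]
print(np.round(P,4),np.mean(P,0),[np.linalg.norm(P[i]-P[i-1]) for i in range(4)])
for p in [(310,68),(535,182),(500,217)]: print('cut',np.round(onz(c,g(p),.01),4))
Q=[onz(s,h(p),.032) for p in [(190,152),(290,138),(300,175),(203,185)]]
print(np.round(Q,4),np.mean(Q,0))
m=lambda p:(300+(p[0]+.5)/4.6-.5,210+(p[1]+.5)/4.6-.5)
for p in [(68,260),(192,528)]: print('side board',np.round(onz(s,m(p),.015),4))
```

```text
FL [ 0.4519 -0.2293  0.015 ]
FR [ 0.3721 -0.4434  0.015 ]
RL [ 0.6191 -0.2907  0.015 ]
fixfront top [ 0.3985 -0.4083  0.042 ]
mov front [ 0.4424 -0.2785  0.042 ]
thumb top [ 0.5772 -0.3268  0.095 ]
ledge FL [ 0.5875 -0.2855  0.181 ]
ledge FR [ 0.4991 -0.4926  0.187 ]
ledgeBL [ 0.6289 -0.3007  0.187 ]
ledgeBR [ 0.5475 -0.5134  0.187 ]
[[0.4767 0.1788 0.032 ]
 [0.4623 0.1389 0.032 ]
 [0.4008 0.162  0.032 ]
 [0.4136 0.204  0.032 ]] [0.43835544 0.17094524 0.032     ] [np.float64(0.06792088350902041), np.float64(0.04246240102191386), np.float64(0.06568689961463366), np.float64(0.04390393060964733)]
cut [ 0.5271 -0.0324  0.01  ]
cut [ 0.3797 -0.0608  0.01  ]
cut [ 0.3787 -0.0295  0.01  ]
[[0.4149 0.2001 0.032 ]
 [0.4813 0.1699 0.032 ]
 [0.4619 0.1281 0.032 ]
 [0.4012 0.1606 0.032 ]] [0.43982267 0.16469534 0.032     ]
side board [ 0.4536 -0.2375  0.015 ]
side board [ 0.3663 -0.4527  0.015 ]
```

```bash
cat >> h.py <<'E'
def go(P,yaw):
    "shift in tool axes + turn, for world TCP P and tool-y yaw (deg, mod 180)"
    s=arm.state();R=np.array(s['eef_rot']);d=R.T@(np.array(P)-np.array(s['eef_pos']))
    y0=np.degrees(np.arctan2(R[1,1],R[0,1])); t=-(yaw-y0); t=(t+180)%360-180
    alt=t-180 if t>0 else t+180
    print('t',round(s['time_s'],2),'pos',np.round(s['eef_pos'],4),'yaw',round(y0,2),'j',np.round(s['qpos'],0).tolist(),'F',np.round(s['ft_force'],2),'w',round(s['grip_width'],4))
    print('shift',np.round(d,4).tolist(),'turn',round(np.radians(t),4),'alt',round(np.radians(alt),4))
def wristpic(name):
    s=arm.state();c=arm.read_camera('wrist');cv2.imwrite(f'pics/{name}.png',c['image'])
    import pickle;pickle.dump((s,c),open(f'pics/{name}.pkl','wb'));return s,c
def wload(name):
    import pickle;return pickle.load(open(f'pics/{name}.pkl','rb'))
def wz(sc,uv,z):
    s,c=sc;K=np.array(c['camera_matrix']);a=(uv[0]-K[0,2])/K[0,0];b=(uv[1]-K[1,2])/K[1,1];th=np.hypot(a,b)
    k=np.sin(th)/th if th>1e-9 else 1
    v=np.array([a*k,-b*k,-np.cos(th)]);M=np.array(c['mount']);R=np.array(s['eef_rot'])
    o=R@M[:3,3]+np.array(s['eef_pos']);d=R@M[:3,:3]@v;return o+d*(z-o[2])/d[2]
def wproj(sc,P):
    s,c=sc;K=np.array(c['camera_matrix']);M=np.array(c['mount']);R=np.array(s['eef_rot'])
    q=M[:3,:3].T@(R.T@(np.array(P)-np.array(s['eef_pos']))-M[:3,3])
    th=np.arctan2(np.hypot(q[0],q[1]),-q[2]);n=np.hypot(q[0],q[1])
    return K[0,2]+K[0,0]*th*q[0]/n,K[1,2]-K[1,1]*th*q[1]/n
E
python3 -c "
from h import *
go([.42,-.36,.36],-20)"
```

```text
t 0.25 pos [ 0.2176 -0.5856  0.2309] yaw -69.61 j [72.0, 40.0, -11.0, 90.0, 9.0, 52.0, -12.0] F [-0.21  0.77  0.3 ] w 0.0857
shift [0.2683, -0.1411, -0.129] turn -0.8659 alt 2.2757
```

Call:
{"api": "play_rows", "payload": {"targets": [[[0.0, 0.0, -0.05, 0.0], [0.045, -0.02, -0.1, -0.14], [0.085, -0.04, -0.129, -0.28], [0.13, -0.06, -0.129, -0.42], [0.17, -0.08, -0.129, -0.56], [0.21, -0.1, -0.129, -0.7], [0.24, -0.12, -0.129, -0.8], [0.268, -0.141, -0.129, -0.866], [0.268, -0.141, -0.129, -0.866], [0.268, -0.141, -0.129, -0.866], [0.268, -0.141, -0.129, -0.866]]], "jaw": 1}}

```text
time_s: 1.35
eef_pos: [0.4187, -0.3616, 0.3598]
eef_rot: [[0.344, 0.939, -0.001], [0.939, -0.344, -0.0], [-0.001, -0.001, -1.0]]
ft_force: [-0.0, -0.3, -0.4]
grip_width: 0.0854
```

Run:
```python
from h import *
go([.44,.168,.3],70)
wristpic('w1')
c=arm.read_camera('side');cv2.imwrite('pics/side1.png',c['image'])
```

```text
t 1.35 pos [ 0.4187 -0.3616  0.3598] yaw -20.15 j [53.0, 28.0, -27.0, 91.0, 14.0, 65.0, 2.0] F [-0.02 -0.25 -0.44] w 0.0854
shift [0.5045, -0.1623, 0.0597] turn -1.5734 alt 1.5682
```

View pics/w1.png

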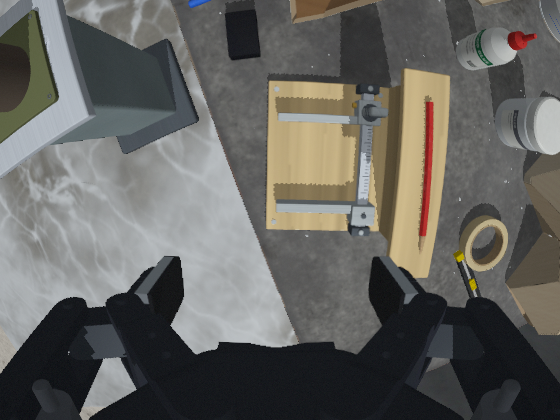

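View pics/side1.png

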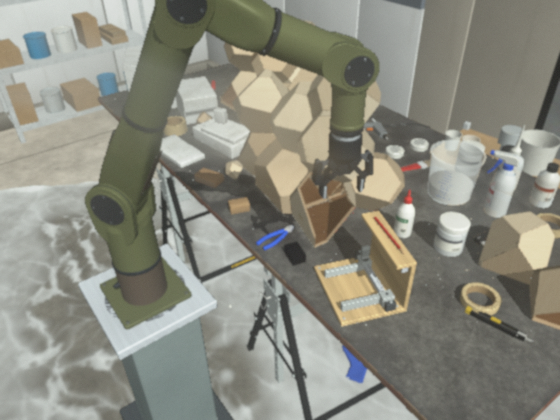

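Run:
```python
from h import *
c=cv2.imread('pics/w1.png')
cv2.imwrite('pics/w1c.png',cv2.resize(c[60:290,250:460],None,fx=2.6,fy=2.6,interpolation=cv2.INTER_CUBIC))
```

```text
(no output)
```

View pics/w1c.png

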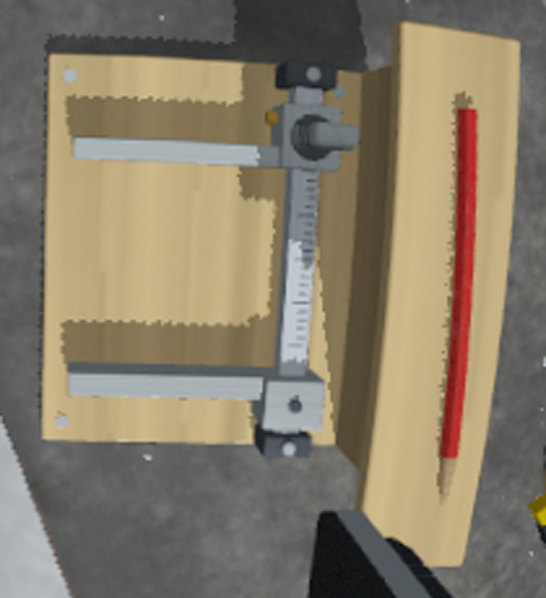

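Run:
```python
from h import *
sc=wload('w1'); f=lambda p:(250+(p[0]+.5)/2.6-.5,60+(p[1]+.5)/2.6-.5)
FL=wz(sc,f((50,55)),.015);FR=wz(sc,f((43,440)),.015)
print(FL,FR,np.linalg.norm(FL-FR))
# distance should be .23
y=(FL-FR)/np.linalg.norm(FL-FR);x=np.array([y[1],-y[0],0]);O=(FL+FR)/2+.0975*x;O[2]=0
print('O',O,'yaw',np.degrees(np.arctan2(x[1],x[0])))
R=np.stack([x,y,[0,0,1]],1)
L=lambda p,z:np.round(R.T@(wz(sc,f(p),z)-O),4)
for n,p,z in [('fix front in',(69,370),.042),('fix front out',(70,397),.042),('fix back in',(262,377),.042),('mov front out',(75,138),.042),('mov front in',(75,159),.042),('mov back in',(258,164),.042),('thumb top L',(357,123),.095),('thumb top R',(357,147),.095),('ledgeFL',(401,22),.187),('ledgeFR',(358,505),.187),('blockL',(278,62),.04),('hole',(69,75),.015),('hole2',(62,421),.015)]: print(n,L(p,z))
```

```text
[ 0.45275932 -0.23519559  0.015     ] [ 0.36942466 -0.44754774  0.015     ] 0.22811861012693002
O [ 0.50185326 -0.37698967  0.        ] yaw -21.426836173468686
fix front in [-0.0828 -0.0633  0.042 ]
fix front out [-0.0819 -0.079   0.042 ]
fix back in [ 0.0276 -0.0648  0.042 ]
mov front out [-0.0824  0.0652  0.042 ]
mov front in [-0.0822  0.0538  0.042 ]
mov back in [0.018  0.0553 0.042 ]
thumb top L [0.0561 0.0788 0.095 ]
thumb top R [0.0566 0.0667 0.095 ]
ledgeFL [0.0417 0.1142 0.187 ]
ledgeFR [ 0.0394 -0.0832  0.187 ]
blockL [0.0279 0.1132 0.04  ]
hole [-0.0865  0.1026  0.015 ]
hole2 [-0.0862 -0.1017  0.015 ]
```

Call:
{"api": "play_rows", "payload": {"targets": [[[0.04, -0.015, 0.0, -0.13], [0.085, -0.03, 0.0, -0.27], [0.13, -0.045, 0.0, -0.41], [0.175, -0.06, 0.0, -0.55], [0.22, -0.075, 0.0, -0.69], [0.265, -0.09, 0.01, -0.83], [0.31, -0.105, 0.02, -0.97], [0.355, -0.12, 0.03, -1.11], [0.4, -0.135, 0.04, -1.25], [0.445, -0.15, 0.05, -1.39], [0.49, -0.16, 0.06, -1.5], [0.504, -0.162, 0.06, -1.571]]]}}

```text
time_s: 2.65
eef_pos: [0.4401, 0.1717, 0.2994]
eef_rot: [[-0.941, 0.337, -0.002], [0.337, 0.941, 0.004], [0.003, 0.003, -1.0]]
ft_force: [0.7, -0.4, -0.2]
grip_width: 0.0857
```

Run:
```python
from h import *
go([.44,.168,.2],70)
wristpic('w2')
```

```text
t 2.65 pos [0.4401 0.1717 0.2994] yaw 70.3 j [7.0, 30.0, -53.0, 109.0, 28.0, 56.0, 12.0] F [ 0.66 -0.36 -0.16] w 0.0857
shift [-0.0015, -0.0038, 0.0994] turn 0.0052 alt -3.1364
```

View pics/w2.png

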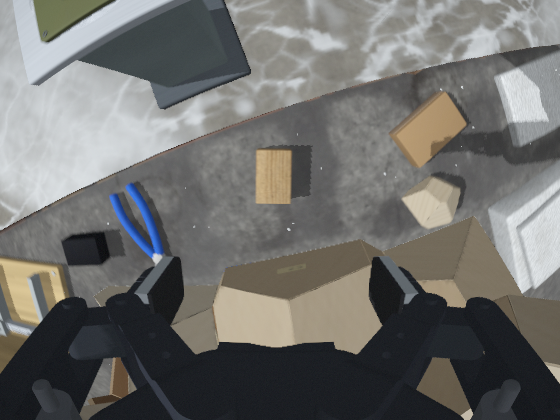

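```bash
cat > off.py <<'E'
from h import *
def off(name,z=.032,roi=(230,330,120,230)):
    sc=wload(name);im=cv2.imread(f'pics/{name}.png');h=cv2.cvtColor(im,cv2.COLOR_BGR2HSV)
    m=((h[...,0]>8)&(h[...,0]<25)&(h[...,1]>90)&(h[...,2]>120)).astype(np.uint8)
    k=np.zeros_like(m);k[roi[2]:roi[3],roi[0]:roi[1]]=1;m*=k
    cs,_=cv2.findContours(m,0,1);ct=max(cs,key=cv2.contourArea)
    b=cv2.boxPoints(cv2.minAreaRect(ct));print('box',b.round(1).tolist())
    W=np.array([wz(sc,p,z)[:2] for p in ct[:,0,:]],np.float32)
    r=cv2.minAreaRect(W*1000);print('rect mm',np.round(r[0],1),np.round(r[1],1),round(r[2],2))
off('w2')
E
python3 off.py
python3 - <<'E'
from h import *
c=cv2.imread('pics/w2.png');cv2.imwrite('pics/w2c.png',cv2.resize(c[130:230,230:330],None,fx=5,fy=5,interpolation=cv2.INTER_CUBIC))
E
```

```text
box [[255.1999969482422, 202.0], [257.0, 148.6999969482422], [291.20001220703125, 149.89999389648438], [289.29998779296875, 203.1999969482422]]
rect mm [438.6 169.5] [43.  69.4] 68.78
```

View pics/w2c.png

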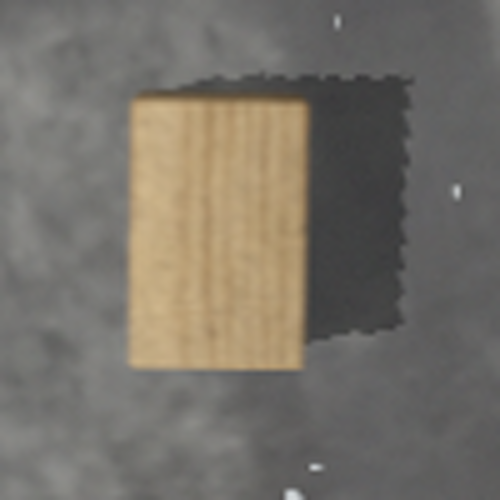

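```bash
python3 -c "
from h import *
go([.4386,.1695,.004],69.6)"
```

```text
t 2.7 pos [0.4408 0.1723 0.2998] yaw 70.41 j [8.0, 30.0, -53.0, 108.0, 28.0, 56.0, 12.0] F [ 1.35  2.1  -0.24] w 0.0852
shift [0.0003, -0.0046, 0.2958] turn 0.0141 alt -3.1275
```

Call:
{"api": "play_rows", "payload": {"targets": [[[0.0, -0.003, 0.04, 0.014], [0.0, -0.0046, 0.09, 0.014], [0.0, -0.0046, 0.14, 0.014], [0.0, -0.0046, 0.19, 0.014], [0.0, -0.0046, 0.23, 0.014], [0.0, -0.0046, 0.25, 0.014], [0.0, -0.0046, 0.25, 0.014], [0.0, -0.0046, 0.25, 0.014]]]}}

```text
time_s: 3.5
eef_pos: [0.4396, 0.1683, 0.0502]
eef_rot: [[-0.937, 0.351, -0.0], [0.351, 0.937, 0.004], [0.002, 0.004, -1.0]]
ft_force: [-0.3, 0.1, -0.0]
grip_width: 0.0853
```

```bash
python3 -c "
from h import *
wristpic('w3')
go([.4386,.1695,.004],69.6)"
```

```text
t 3.55 pos [0.44   0.1688 0.0508] yaw 69.49 j [-10.0, 50.0, -27.0, 123.0, 63.0, 22.0, -20.0] F [0.58 0.36 1.24] w 0.0857
shift [0.0015, -0.0, 0.0468] turn -0.0019 alt 3.1397
```

View pics/w3.png

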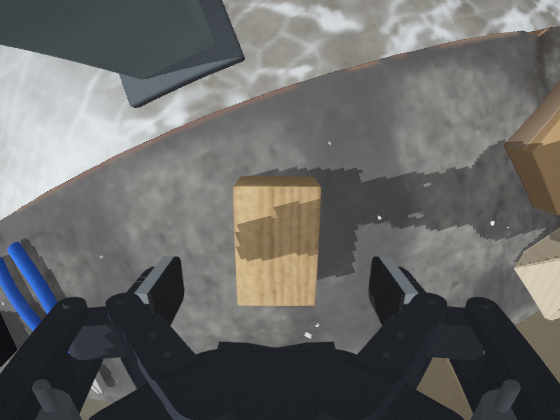

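```bash
python3 -c "
from h import *
sc=wload('w3')
P=[wz(sc,p,.032) for p in [(235,187),(320,187),(316,304),(238,304)]];print(np.round(P,4),np.mean(P,0))"
```

```text
[[0.3997 0.1609 0.032 ]
 [0.4148 0.2012 0.032 ]
 [0.4789 0.178  0.032 ]
 [0.463  0.136  0.032 ]] [0.43912264 0.16902877 0.032     ]
```

Centre (0.439, 0.169) agrees. Descend and grip.

Call:
{"api": "play_rows", "payload": {"targets": [[[0.001, 0.0, 0.025, 0.0], [0.001, 0.0, 0.046, 0.0], [0.001, 0.0, 0.046, 0.0], [0.001, 0.0, 0.046, 0.0]]]}}

```text
time_s: 3.95
eef_pos: [0.4399, 0.1694, 0.006]
eef_rot: [[-0.936, 0.351, 0.002], [0.351, 0.936, 0.006], [-0.0, 0.006, -1.0]]
ft_force: [-0.2, 0.5, -0.5]
grip_width: 0.0854
```

Call:
{"api": "play_rows", "payload": {"targets": [[[0, 0, 0, 0], [0, 0, 0, 0], [0, 0, 0, 0], [0, 0, 0, 0], [0, 0, 0, 0], [0, 0, 0, 0], [0, 0, 0, 0], [0, 0, 0, 0], [0, 0, 0, 0], [0, 0, 0, 0]]], "jaw": -1, "newtons": 40}}

```text
time_s: 4.95
eef_pos: [0.4404, 0.1695, 0.0069]
eef_rot: [[-0.936, 0.351, 0.004], [0.351, 0.936, 0.006], [-0.002, 0.007, -1.0]]
ft_force: [0.3, -0.2, 7.7]
grip_width: 0.0442
```

```bash
python3 -c "
from h import *
wristpic('w4')
go([.4386,.1695,.004],69.6)"
```

```text
t 5.0 pos [0.4404 0.1695 0.0069] yaw 69.43 j [-16.0, 54.0, -18.0, 124.0, 75.0, 14.0, -32.0] F [-0.58 -1.16  6.81] w 0.0442
shift [0.0017, -0.0006, 0.0029] turn -0.0029 alt 3.1386
```

View pics/w4.png

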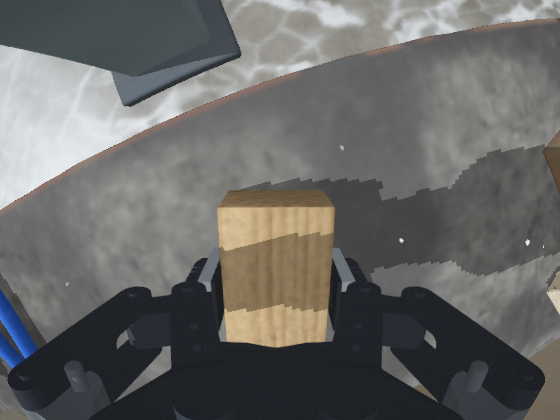

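Call:
{"api": "play_rows", "payload": {"targets": [[[0.0, 0.0, -0.02, 0.0], [0.005, 0.0, -0.06, 0.0], [0.01, 0.0, -0.11, 0.0], [0.02, 0.0, -0.16, 0.0], [0.025, -0.01, -0.2, 0.0], [0.025, -0.01, -0.2, 0.0], [0.025, -0.01, -0.2, 0.0]]]}}

```text
time_s: 5.7
eef_pos: [0.413, 0.1671, 0.2075]
eef_rot: [[-0.936, 0.352, 0.006], [0.352, 0.936, 0.006], [-0.003, 0.008, -1.0]]
ft_force: [0.3, 0.4, -0.8]
grip_width: 0.0445
```

```bash
python3 -c "
from h import *
go([.41,-.05,.21],30)
go([.4564,-.3862,.21],-21.4)"
```

```text
t 5.7 pos [0.413  0.1671 0.2075] yaw 69.38 j [1.0, 34.0, -45.0, 120.0, 38.0, 40.0, 0.0] F [ 0.25  0.42 -0.83] w 0.0445
shift [-0.0737, -0.2043, -0.0039] turn 0.6874 alt -2.4542
t 5.7 pos [0.413  0.1671 0.2075] yaw 69.38 j [1.0, 34.0, -45.0, 120.0, 38.0, 40.0, 0.0] F [ 0.25  0.42 -0.83] w 0.0445
shift [-0.2355, -0.5026, -0.0057] turn 1.5845 alt -1.5571
```

Call:
{"api": "play_rows", "payload": {"targets": [[[-0.015, -0.042, 0.0, 0.1], [-0.03, -0.085, 0.0, 0.23], [-0.046, -0.128, 0.0, 0.36], [-0.061, -0.17, 0.0, 0.49], [-0.076, -0.212, 0.0, 0.63], [-0.093, -0.256, 0.0, 0.77], [-0.11, -0.3, 0.0, 0.91], [-0.127, -0.345, 0.0, 1.05], [-0.144, -0.391, 0.0, 1.19], [-0.172, -0.425, 0.0, 1.33], [-0.203, -0.46, 0.0, 1.46], [-0.235, -0.502, 0.0, 1.58]]]}}

```text
time_s: 6.9
eef_pos: [0.4551, -0.3837, 0.2023]
eef_rot: [[0.365, 0.931, 0.003], [0.931, -0.365, 0.008], [0.009, -0.0, -1.0]]
ft_force: [2.0, 0.2, -0.9]
grip_width: 0.0441
```

```bash
python3 -c "
from h import *
wristpic('w5')
go([.4564,-.3862,.1],-21.4)"
```

```text
t 6.95 pos [ 0.4565 -0.3949  0.2023] yaw -22.17 j [50.0, 41.0, -23.0, 95.0, 20.0, 47.0, -4.0] F [ 5.39 -9.19  0.84] w 0.0443
shift [0.0079, -0.0041, 0.1023] turn -0.0135 alt 3.1281
```

View pics/w5.png

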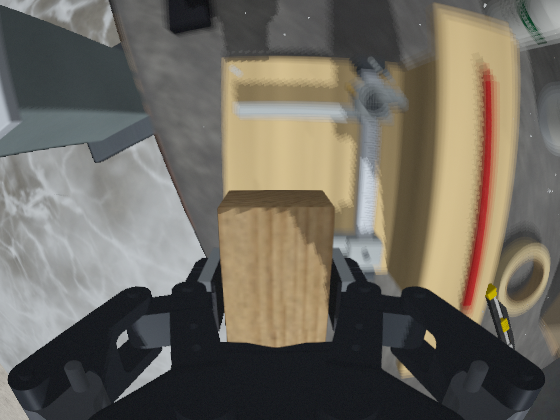

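Call:
{"api": "play_rows", "payload": {"targets": [[[0.008, -0.004, 0.03, -0.0135], [0.008, -0.004, 0.07, -0.0135], [0.008, -0.004, 0.092, -0.0135], [0.008, -0.004, 0.092, -0.0135], [0.008, -0.004, 0.092, -0.0135], [0.008, -0.004, 0.092, -0.0135]]]}}

```text
time_s: 7.55
eef_pos: [0.4573, -0.3864, 0.1112]
eef_rot: [[0.365, 0.931, 0.009], [0.931, -0.365, -0.003], [0.001, 0.009, -1.0]]
ft_force: [0.3, -0.5, -0.3]
grip_width: 0.0441
```

```bash
python3 -c "
from h import *
wristpic('w6')
go([.4564,-.3862,.023],-21.4)
c=arm.read_camera('scene');cv2.imwrite('pics/scene6.png',cv2.resize(c['image'][100:250,270:420],None,fx=4,fy=4))
c=arm.read_camera('side');cv2.imwrite('pics/side6.png',cv2.resize(c['image'][180:340,270:430],None,fx=3.7,fy=3.7))"
```

```text
t 7.6 pos [ 0.4574 -0.3866  0.1115] yaw -21.39 j [47.0, 47.0, -19.0, 100.0, 24.0, 36.0, -8.0] F [ 0.56 -0.02 -1.16] w 0.0443
shift [-0.0001, -0.0019, 0.0885] turn 0.0002 alt -3.1414
```

View pics/w6.png

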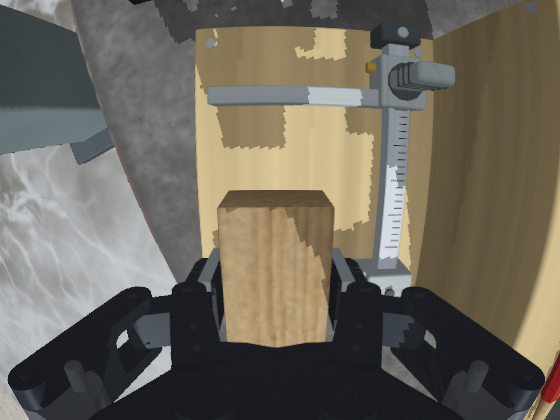

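View pics/side6.png

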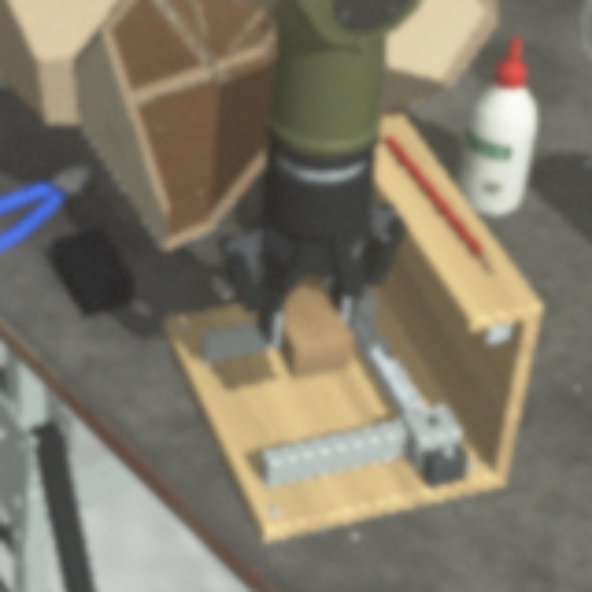

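```bash
cat >> h.py <<'E'
O=np.array([.5028,-.3774,0]);_a=np.radians(-21.43)
RC=np.array([[np.cos(_a),-np.sin(_a),0],[np.sin(_a),np.cos(_a),0],[0,0,1]])
cal=lambda P:np.round(RC.T@(np.array(P)-O),4)
wor=lambda p:RC@np.array(p)+O
E
python3 -c "
from h import *
sc=wload('w6')
for n,p,z in [('FL',(195,31),.015),('blade front in top',(211,104),.042),('blade in',(372,105),.042),('blade front out',(208,88),.042),('thumb top R',(453,88),.095),('thumb L',(453,64),.095),('partFrontL top',(219,207),.111-.0069+.032),('partFR top',(333,207),.111-.0069+.032),('stop top?',(375,26),.04)]: print(n,cal(wz(sc,p,z)))
print('tcp',cal(sc[0]['eef_pos']))"
```

```text
FL [-0.0989  0.1133  0.015 ]
blade front in top [-0.0812  0.0542  0.042 ]
blade in [0.0245 0.0548 0.042 ]
blade front out [-0.0832  0.065   0.042 ]
thumb top R [0.0551 0.0646 0.095 ]
thumb L [0.0553 0.0781 0.095 ]
partFrontL top [-0.0614  0.0096  0.1361]
partFR top [-0.0183  0.0095  0.1361]
stop top? [0.0278 0.111  0.04  ]
tcp [-0.0391 -0.025   0.1112]
```

Call:
{"api": "play_rows", "payload": {"targets": [[[0.0, -0.001, 0.03, 0.0], [0.0, -0.001, 0.06, 0.0], [0.0, -0.001, 0.08, 0.0], [0.0, -0.001, 0.085, 0.0], [0.0, -0.001, 0.085, 0.0], [0.0, -0.001, 0.085, 0.0]]]}}

```text
time_s: 8.3
eef_pos: [0.4579, -0.3871, 0.0278]
eef_rot: [[0.365, 0.931, 0.011], [0.931, -0.365, -0.004], [0.0, 0.012, -1.0]]
ft_force: [0.5, 0.3, -1.4]
grip_width: 0.0443
```

```bash
python3 -c "
from h import *
go([.4564,-.3862,.023],-21.4)
wristpic('w7')
c=arm.read_camera('side');cv2.imwrite('pics/side7.png',cv2.resize(c['image'][210:340,300:430],None,fx=4.6,fy=4.6,interpolation=2))"
```

```text
t 8.3 pos [ 0.4579 -0.3871  0.0278] yaw -21.41 j [44.0, 55.0, -15.0, 102.0, 28.0, 27.0, -11.0] F [ 0.5   0.3  -1.39] w 0.0443
shift [0.0003, -0.0018, 0.0048] turn -0.0001 alt 3.1415
```

View pics/side7.png

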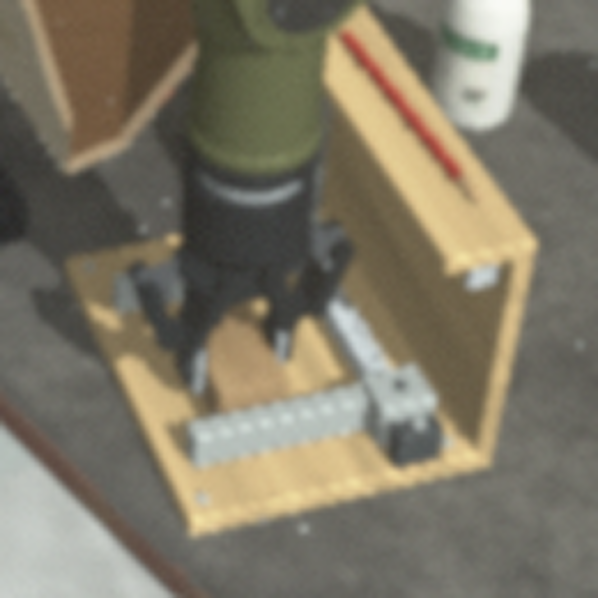

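Call:
{"api": "play_rows", "payload": {"targets": [[[0.0, 0.0, 0.003, 0.0], [0.0, 0.0, 0.006, 0.0], [0.0, 0.0, 0.006, 0.0], [0.0, 0.0, 0.006, 0.0]]]}}

```text
time_s: 8.8
eef_pos: [0.4583, -0.3875, 0.0221]
eef_rot: [[0.365, 0.931, 0.012], [0.931, -0.365, -0.005], [-0.0, 0.013, -1.0]]
ft_force: [1.3, 0.1, 0.7]
grip_width: 0.0443
```

Call:
{"api": "play_rows", "payload": {"targets": [[[0, 0, 0, 0], [0, 0, 0, 0], [0, 0, 0, 0], [0, 0, 0, 0], [0, 0, 0, 0], [0, 0, 0, 0], [0, 0, 0, 0], [0, 0, 0, 0]]], "jaw": 1}}

```text
time_s: 9.6
eef_pos: [0.4583, -0.3874, 0.0221]
eef_rot: [[0.365, 0.931, 0.012], [0.931, -0.365, -0.005], [-0.0, 0.013, -1.0]]
ft_force: [0.6, -0.2, 0.4]
grip_width: 0.0854
```

Call:
{"api": "play_rows", "payload": {"targets": [[[0, 0, -0.02, 0], [0, 0, -0.06, 0], [0, 0, -0.1, 0], [0, 0, -0.12, 0], [0, 0, -0.12, 0], [0, 0, -0.12, 0]]]}}

```text
time_s: 10.2
eef_pos: [0.4566, -0.3869, 0.1422]
eef_rot: [[0.365, 0.931, 0.012], [0.931, -0.365, -0.005], [-0.001, 0.013, -1.0]]
ft_force: [-0.7, 0.2, 0.5]
grip_width: 0.0852
```

```bash
python3 -c "
from h import *
wristpic('w8')
go(wor([-.04,.02,.2]),-21.4)"
```

```text
t 10.25 pos [ 0.4561 -0.3866  0.1413] yaw -21.42 j [48.0, 45.0, -21.0, 100.0, 23.0, 39.0, -7.0] F [ 0.95 -0.14  0.15] w 0.0854
shift [0.0456, 0.0008, -0.0587] turn -0.0003 alt 3.1413
```

View pics/w8.png

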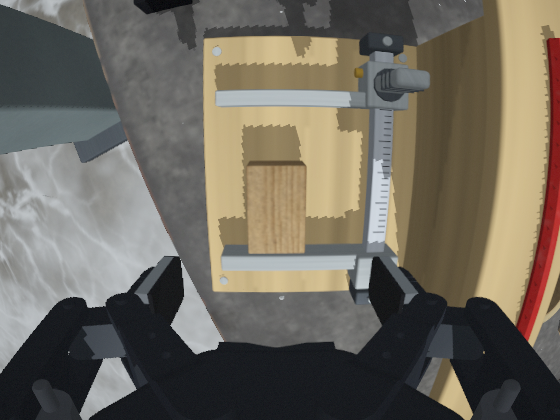

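```bash
python3 -c "
from h import *
sc=wload('w8')
for n,p,z in [('p',(248,167),.047),('p',(306,167),.047),('p',(305,252),.047),('p',(249,252),.047),('fix in top',(222,256),.042),('fix in top',(352,257),.042),('blade in',(217,105),.042),('blade in',(350,106),.042),('FL',(205,39),.015),('FR',(212,292),.015)]: print(n,cal(wz(sc,p,z)))
im=cv2.imread('pics/w8.png');cv2.imwrite('pics/w8c.png',cv2.resize(im[20:310,190:440],None,fx=2,fy=2,interpolation=2))
for x in (.03,):
  pass
"
```

```text
p [-0.0595  0.008   0.047 ]
p [-0.0167  0.0079  0.047 ]
p [-0.0159 -0.0595  0.047 ]
p [-0.0602 -0.0592  0.047 ]
fix in top [-0.0829 -0.065   0.042 ]
fix in top [ 0.0242 -0.0669  0.042 ]
blade in [-0.0825  0.0545  0.042 ]
blade in [0.0167 0.0543 0.042 ]
FL [-0.0974  0.1138  0.015 ]
FR [-0.0996 -0.1145  0.015 ]
```

View pics/w8c.png

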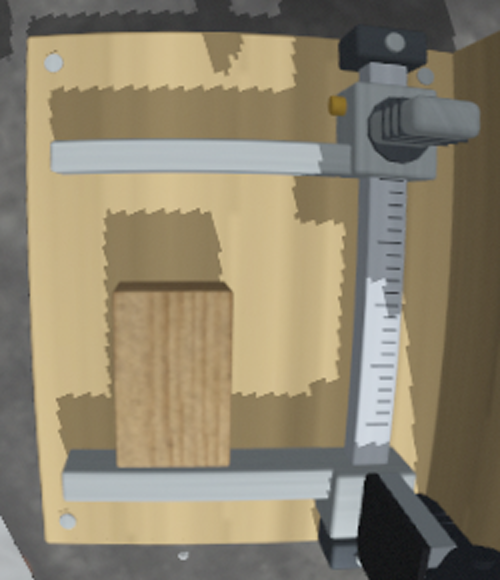

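```bash
python3 -c "
from h import *
c=arm.read_camera('scene');cv2.imwrite('pics/scene8.png',cv2.resize(c['image'][100:260,240:400],None,fx=3.7,fy=3.7,interpolation=2))
sc=wload('w1')
for p in [(291,20),(375,5)]: print(cal(wz(sc,p,0)))
print(wor([-.012,.104,.052]))
go(wor([-.04,.104,.14]),-21.4)
"
```

```text
[-0.0673  0.2163  0.    ]
[0.0669 0.2558 0.    ]
[ 0.5296275  -0.27620571  0.052     ]
t 10.3 pos [ 0.4559 -0.3864  0.1409] yaw -21.41 j [48.0, 45.0, -21.0, 100.0, 23.0, 39.0, -7.0] F [0.39 0.27 0.74] w 0.085
shift [0.1295, 0.0004, 0.0009] turn -0.0001 alt 3.1415
```

View pics/scene8.png

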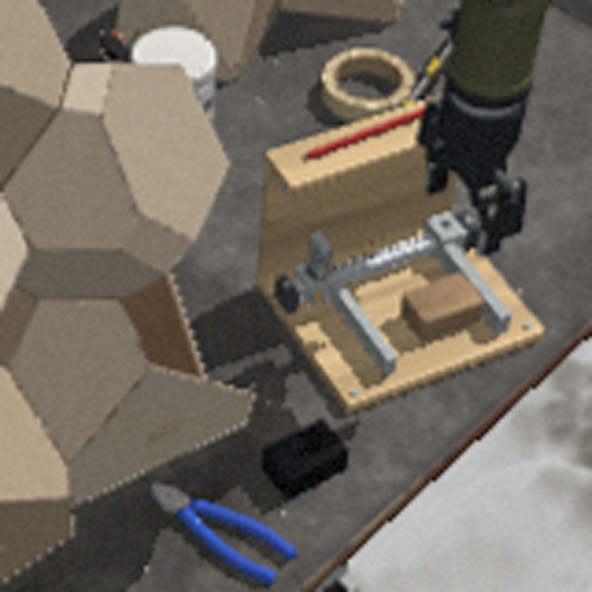

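Call:
{"api": "play_rows", "payload": {"targets": [[[0.03, -0.003, 0.0, 0.0], [0.07, -0.007, 0.0, 0.0], [0.11, -0.01, 0.0, 0.0], [0.13, -0.01, 0.02, 0.0], [0.13, -0.01, 0.05, 0.0], [0.13, -0.01, 0.075, 0.0], [0.13, -0.01, 0.088, 0.0], [0.13, -0.01, 0.088, 0.0], [0.13, -0.01, 0.088, 0.0]]]}}

```text
time_s: 11.2
eef_pos: [0.4949, -0.2622, 0.0528]
eef_rot: [[0.365, 0.931, 0.01], [0.931, -0.365, -0.004], [0.0, 0.01, -1.0]]
ft_force: [-0.1, -1.1, -0.0]
grip_width: 0.0853
```

```bash
python3 -c "
from h import *
wristpic('w9')
go(wor([-.014,.104,.052]),-21.4)
print(cal(arm.state()['eef_pos']),arm.state()['eef_rot'])
c=arm.read_camera('scene');cv2.imwrite('pics/scene9.png',cv2.resize(c['image'][100:260,240:400],None,fx=3.7,fy=3.7,interpolation=2))
"
```

```text
t 11.25 pos [ 0.4954 -0.2624  0.0534] yaw -21.43 j [31.0, 50.0, -14.0, 109.0, 27.0, 23.0, -24.0] F [-0.22 -0.56 -0.36] w 0.0852
shift [-0.0004, 0.0349, 0.0018] turn -0.0006 alt 3.141
[-0.0489  0.1044  0.0534] [[ 3.65402175e-01  9.30783549e-01  1.11011228e-02]
 [ 9.30849720e-01 -3.65379049e-01 -4.11702608e-03]
 [ 2.24057540e-04  1.18378473e-02 -9.99929905e-01]]
```

View pics/w9.png

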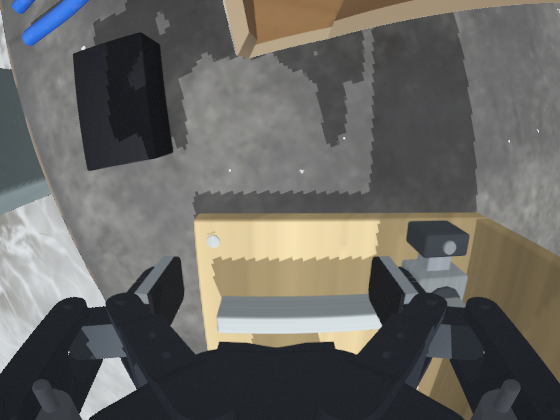

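View pics/scene9.png

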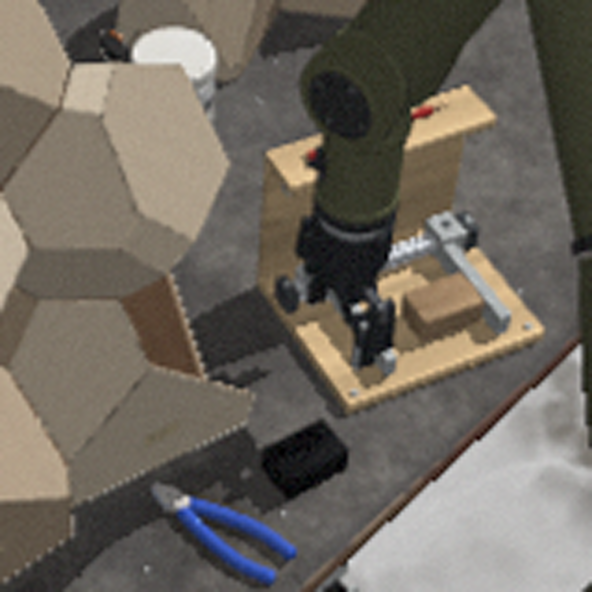

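```bash
python3 -c "
from h import *
def wr(sc,uv):
  a=wz(sc,uv,.0);b=wz(sc,uv,.1);return a,b-a
def t(A,B):
  o1,d1=wr(*A);o2,d2=wr(*B);M=np.stack([d1,-d2],1);s=np.linalg.lstsq(M,o2-o1,rcond=None)[0];a=o1+s[0]*d1;b=o2+s[1]*d2;return cal((a+b)/2),np.linalg.norm(a-b)
im=cv2.imread('pics/w9.png');cv2.imwrite('pics/w9c.png',cv2.resize(im[200:340,360:500],None,fx=4,fy=4,interpolation=2))
im=cv2.imread('pics/w8.png');cv2.imwrite('pics/w8d.png',cv2.resize(im[20:120,340:440],None,fx=5,fy=5,interpolation=2))
"
```

```text
(no output)
```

View pics/w9c.png

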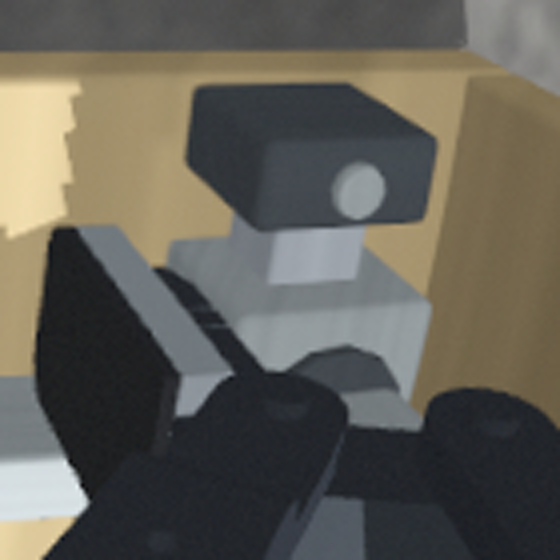

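View pics/w8d.png

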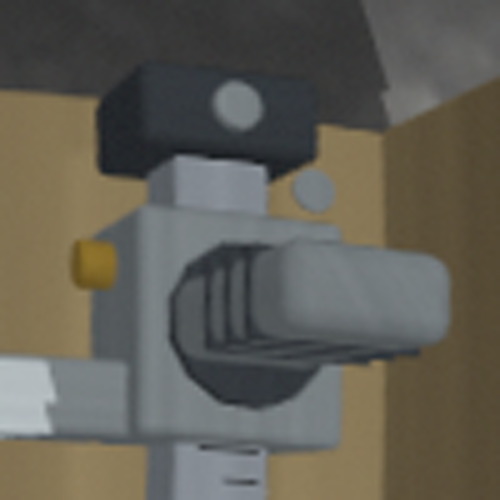

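```bash
python3 -c "
from h import *
def wr(sc,uv):
  a=wz(sc,uv,.0);b=wz(sc,uv,.1);return a,b-a
def t(A,B):
  o1,d1=wr(*A);o2,d2=wr(*B);M=np.stack([d1,-d2],1);s=np.linalg.lstsq(M,o2-o1,rcond=None)[0];a=o1+s[0]*d1;b=o2+s[1]*d2;return cal((a+b)/2),np.linalg.norm(a-b)
w8,w9=wload('w8'),wload('w9')
f8=lambda p:(340+p[0]/5,20+p[1]/5);f9=lambda p:(360+p[0]/4,200+p[1]/4)
for a,b in [((147,65),(262,141)),((143,145),(265,228)),((237,105),(357,190))]: print(t((w8,f8(a)),(w9,f9(b))))
"
```

```text
(array([0.0323, 0.1134, 0.0411]), np.float64(0.0010001554954136376))
(array([0.0326, 0.1005, 0.042 ]), np.float64(0.002275383525327823))
(array([0.0458, 0.1073, 0.0458]), np.float64(0.00014442201629492538))
```

Call:
{"api": "play_rows", "payload": {"targets": [[[0.0, 0.01, 0.0, 0.0], [0.0, 0.018, 0.0, 0.0], [0.0, 0.025, 0.0, 0.0], [0.0, 0.03, 0.0, 0.0], [0.0, 0.034, 0.0, 0.0], [0.0, 0.036, 0.0, 0.0], [0.0, 0.036, 0.0, 0.0], [0.0, 0.036, 0.0, 0.0]]]}}

```text
time_s: 12.1
eef_pos: [0.5288, -0.2755, 0.0541]
eef_rot: [[0.365, 0.931, 0.011], [0.931, -0.365, -0.004], [0.0, 0.012, -1.0]]
ft_force: [0.6, 0.1, -0.0]
grip_width: 0.0854
```

```bash
python3 -c "
from h import *
wristpic('w10')
go(wor([-.014,.104,.052]),-21.4)
print(cal(arm.state()['eef_pos']))
c=arm.read_camera('scene');a=cv2.resize(c['image'][120:240,260:380],None,fx=4,fy=4,interpolation=2)
c=arm.read_camera('side');b=cv2.resize(c['image'][200:320,300:420],None,fx=4,fy=4,interpolation=2)
cv2.imwrite('pics/s10.png',np.hstack([a,b])[:,:960]); cv2.imwrite('pics/s10.png',cv2.resize(np.hstack([a,b]),(800,400)))
"
```

```text
t 12.15 pos [ 0.5287 -0.2755  0.0541] yaw -21.44 j [32.0, 52.0, -15.0, 102.0, 26.0, 29.0, -22.0] F [-0.05 -0.33 -0.03] w 0.0854
shift [-0.0003, -0.0009, 0.0021] turn -0.0006 alt 3.141
[-0.0131  0.1043  0.0541]
```

View pics/w10.png

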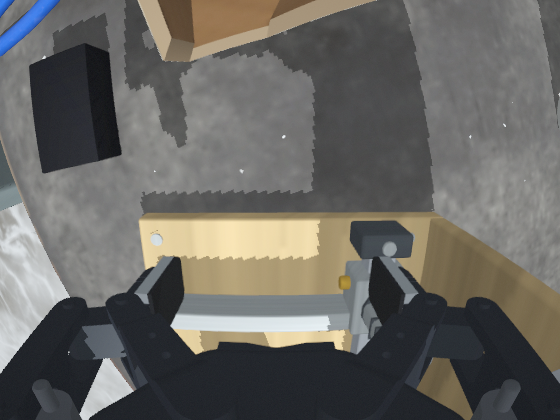

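View pics/s10.png

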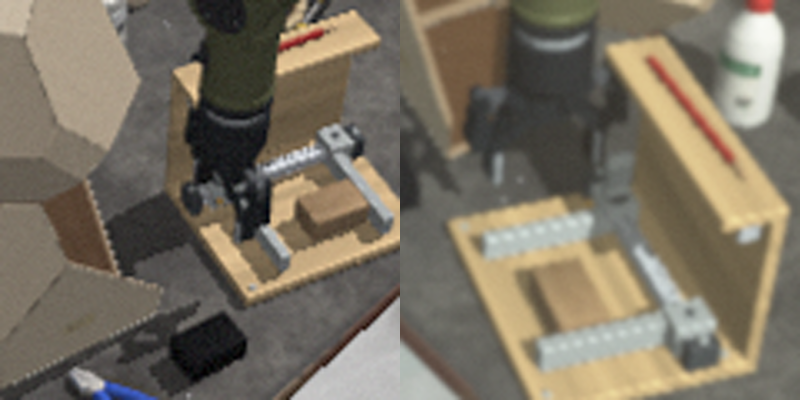

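Call:
{"api": "play_rows", "payload": {"targets": [[[0.0, 0.004, 0.0, 0.0], [-0.002, 0.005, 0.0, 0.0], [-0.005, 0.005, 0.0, 0.0], [-0.008, 0.005, 0.0, 0.0], [-0.011, 0.005, 0.0, 0.0], [-0.014, 0.005, 0.0, 0.0], [-0.017, 0.005, 0.0, 0.0], [-0.02, 0.005, 0.0, 0.0], [-0.02, 0.005, 0.0, 0.0]]]}}

```text
time_s: 13.15
eef_pos: [0.526, -0.2961, 0.0542]
eef_rot: [[0.365, 0.931, 0.011], [0.931, -0.365, -0.004], [0.0, 0.012, -1.0]]
ft_force: [-0.4, 0.6, 0.2]
grip_width: 0.0856
```

```bash
cat > chk.py <<'E'
import sys
from h import *
n=sys.argv[1]
s,c=wristpic('w'+n)
print('t',s['time_s'],'tcp',cal(s['eef_pos']),'Fcal',np.round(RC.T@np.array(s['ft_force']),2),'tq',np.round(s['wrist_torque'],2),'z',np.round(np.array(s['eef_rot'])[:,2],4))
c=arm.read_camera('scene');a=cv2.resize(c['image'][120:220,290:390],None,fx=4,fy=4,interpolation=2)
c=arm.read_camera('side');b=cv2.resize(c['image'][225:325,320:420],None,fx=4,fy=4,interpolation=2)
cv2.imwrite(f'pics/s{n}.png',np.hstack([a,b]))
s=arm.state();print('Fcal',np.round(RC.T@np.array(s['ft_force']),2))
E
python3 chk.py 11
```

```text
t 13.15 tcp [-0.0081  0.0842  0.0542] Fcal [-0.6   0.46  0.2 ] tq [ 0.19 -0.02  0.01] z [ 0.0112 -0.0041 -0.9999]
Fcal [-0.72  1.15  0.3 ]
```

View pics/s11.png

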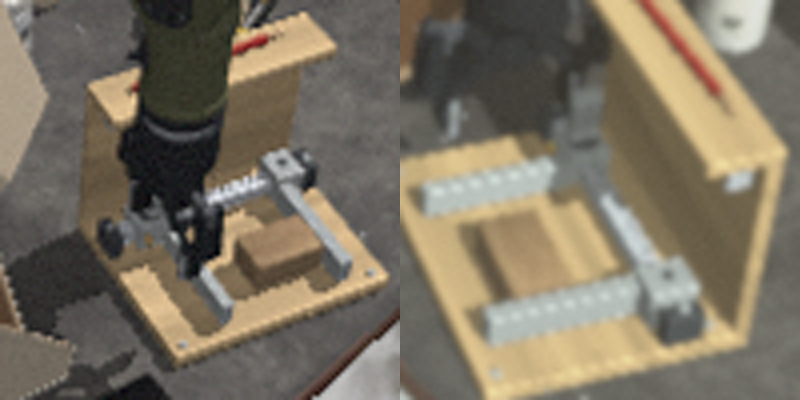

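View pics/w11.png

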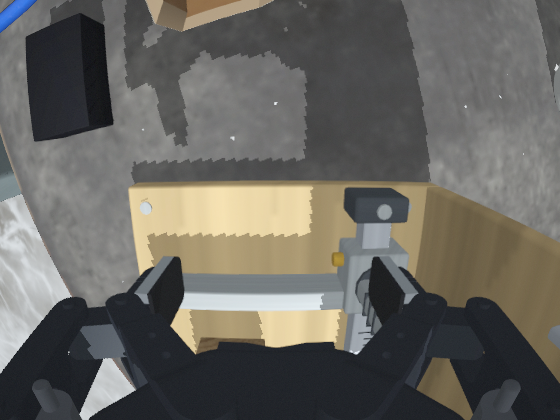

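```bash
python3 -c "
from h import *
for n,p in [('w10',(345,331)),('w11',(340,309)),('w10',(180,331)),('w11',(185,309)),('w10',(345,297)),('w11',(340,275))]: print(n,cal(wz(wload(n),p,.042)))
for n in ['w10','w11']: print(n,wproj(wload(n),wor([.045,.079,.095])),wproj(wload(n),wor([.033,.079,.095])),wproj(wload(n),wor([.057,.079,.095])))
"
```

```text
w10 [0.0272 0.0536 0.042 ]
w11 [0.0276 0.0494 0.042 ]
w10 [-0.0707  0.0532  0.042 ]
w11 [-0.0605  0.0491  0.042 ]
w10 [0.0249 0.0775 0.042 ]
w11 [0.0258 0.0712 0.042 ]
w10 (np.float64(413.36352123033214), np.float64(350.895719247281)) (np.float64(387.85754386275636), np.float64(354.05863164975824)) (np.float64(437.212940030479), np.float64(347.35529248172986))
w11 (np.float64(412.20093214995916), np.float64(313.4597322332805)) (np.float64(384.5363087209997), np.float64(316.01760107728865)) (np.float64(437.91065951051144), np.float64(310.5748972143128))
```

Call:
{"api": "play_rows", "payload": {"targets": [[[-0.003, 0, 0, 0], [-0.006, 0, 0, 0], [-0.01, 0, 0, 0], [-0.014, 0, 0, 0], [-0.018, 0, 0, 0], [-0.022, 0, 0, 0], [-0.025, 0, 0, 0], [-0.028, 0, 0, 0], [-0.03, 0, 0, 0], [-0.03, 0, 0, 0]]]}}

```text
time_s: 14.3
eef_pos: [0.5148, -0.3247, 0.0542]
eef_rot: [[0.366, 0.93, 0.011], [0.931, -0.366, -0.005], [-0.001, 0.012, -1.0]]
ft_force: [-0.2, 0.5, -1.0]
grip_width: 0.0853
```

```bash
python3 chk.py 12
```

```text
t 14.3 tcp [-0.0081  0.0534  0.0542] Fcal [-0.36  0.43 -0.99] tq [ 0.08 -0.02  0.01] z [ 0.0109 -0.005  -0.9999]
Fcal [-0.    0.49 -0.11]
```

View pics/s12.png

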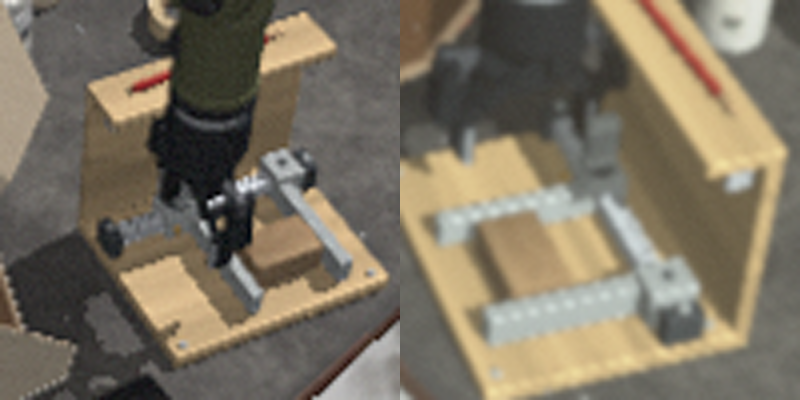

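View pics/w12.png

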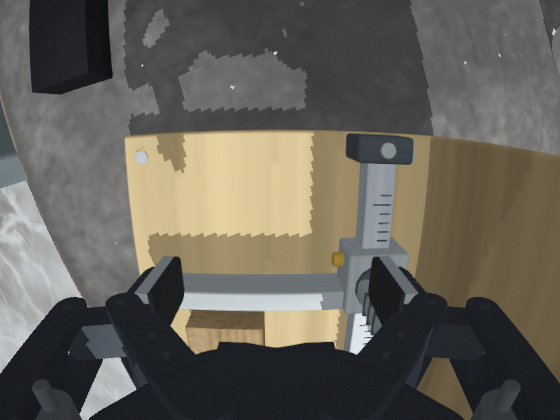

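Call:
{"api": "play_rows", "payload": {"targets": [[[-0.002, 0, 0, 0], [-0.004, 0, 0, 0], [-0.006, 0, 0, 0], [-0.008, 0, 0, 0], [-0.01, 0, 0, 0], [-0.01, 0, 0, 0]]]}}

```text
time_s: 15.05
eef_pos: [0.5109, -0.3344, 0.0542]
eef_rot: [[0.367, 0.93, 0.011], [0.93, -0.367, -0.006], [-0.001, 0.012, -1.0]]
ft_force: [-0.1, 0.2, -0.2]
grip_width: 0.0855
```

```bash
python3 chk.py 13
python3 - <<'E'
import sys; sys.path.insert(0,'.')
from h import *
im=cv2.imread('pics/w13.png');cv2.imwrite('pics/w13c.png',cv2.resize(im[120:380,120:420],None,fx=2.3,fy=2.3,interpolation=2))
E
```

```text
t 15.05 tcp [-0.0081  0.043   0.0542] Fcal [-0.18  0.16 -0.15] tq [ 0.2  -0.14  0.03] z [ 0.0106 -0.0055 -0.9999]
Fcal [-0.39  1.62 -0.11]
```

View pics/s13.png

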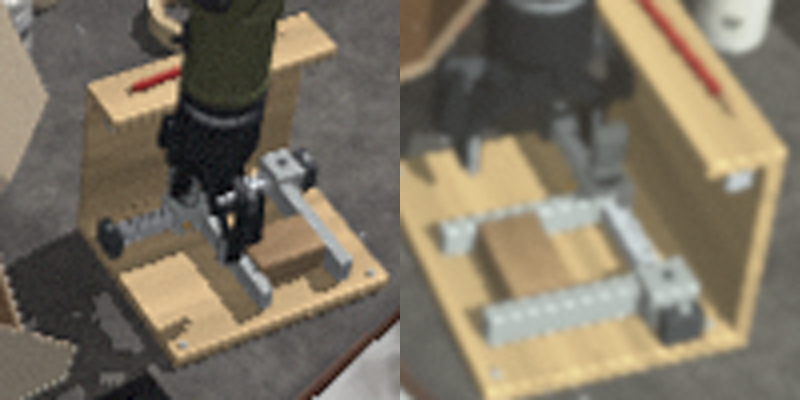

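View pics/w13c.png

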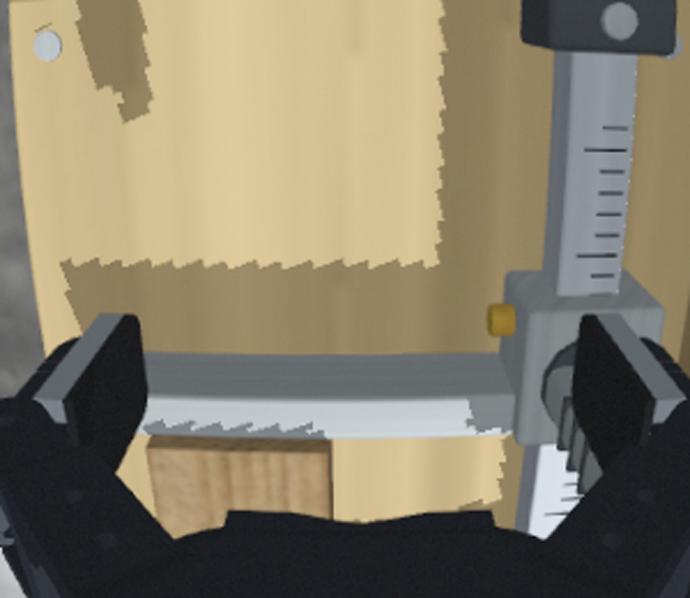

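Call:
{"api": "play_rows", "payload": {"targets": [[[-0.0005, 0, 0, 0], [-0.001, 0, 0, 0], [-0.0015, 0, 0, 0], [-0.002, 0, 0, 0], [-0.002, 0, 0, 0], [-0.002, 0, 0, 0]]]}}

```text
time_s: 15.8
eef_pos: [0.5102, -0.3363, 0.0542]
eef_rot: [[0.367, 0.93, 0.01], [0.93, -0.367, -0.006], [-0.001, 0.012, -1.0]]
ft_force: [0.9, 3.1, 0.1]
grip_width: 0.0854
```

```bash
python3 chk.py 14;python3 chk.py 14
```

```text
t 15.8 tcp [-0.0081  0.041   0.0542] Fcal [-0.25  3.21  0.12] tq [ 0.42 -0.1   0.11] z [ 0.0105 -0.0057 -0.9999]
Fcal [0.59 1.7  0.79]
t 15.95 tcp [-0.0081  0.041   0.0542] Fcal [0.59 1.7  0.79] tq [ 0.46 -0.13  0.1 ] z [ 0.0105 -0.0057 -0.9999]
Fcal [ 0.78  2.86 -0.13]
```

Call:
{"api": "play_rows", "payload": {"targets": [[[-0.0005, 0, 0, 0], [-0.001, 0, 0, 0], [-0.001, 0, 0, 0], [-0.001, 0, 0, 0]]]}}

```text
time_s: 16.5
eef_pos: [0.5101, -0.3368, 0.0542]
eef_rot: [[0.366, 0.93, 0.011], [0.931, -0.366, -0.005], [-0.001, 0.012, -1.0]]
ft_force: [1.4, 3.6, -0.1]
grip_width: 0.0854
```

```bash
python3 chk.py 15;python3 chk.py 15
python3 - <<'E'
import sys; sys.path.insert(0,'.')
from h import *
im=cv2.imread('pics/w15.png');cv2.imwrite('pics/w15c.png',cv2.resize(im[120:380,120:420],None,fx=2.3,fy=2.3,interpolation=2))
E
```

```text
t 16.5 tcp [-0.0081  0.0405  0.0542] Fcal [-0.03  3.83 -0.12] tq [ 0.68 -0.21  0.14] z [ 0.0107 -0.0053 -0.9999]
Fcal [ 0.4   3.69 -0.82]
t 16.65 tcp [-0.0081  0.0404  0.0542] Fcal [ 0.4   3.69 -0.82] tq [ 0.76 -0.31  0.21] z [ 0.0108 -0.0053 -0.9999]
Fcal [-0.75  4.13  0.49]
```

View pics/w15c.png

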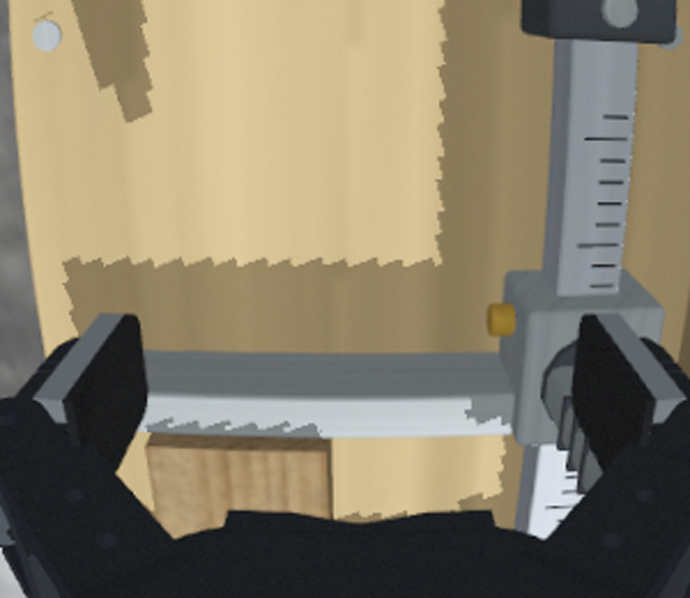

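View pics/s15.png

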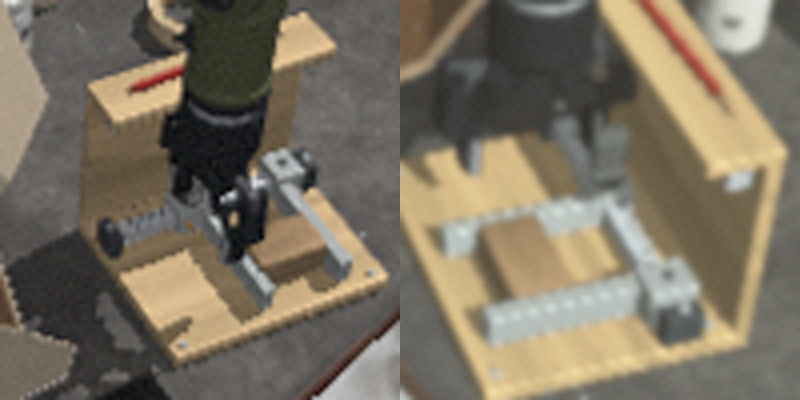

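Call:
{"api": "play_rows", "payload": {"targets": [[[0.001, 0, 0, 0], [0.003, 0, 0, 0], [0.007, 0, 0, 0], [0.012, 0, 0, 0], [0.018, 0, 0, 0], [0.025, -0.005, 0, 0], [0.03, -0.02, 0, 0], [0.03, -0.045, 0, 0], [0.03, -0.065, 0, 0], [0.03, -0.075, -0.03, 0], [0.03, -0.075, -0.06, 0], [0.03, -0.075, -0.09, 0]]]}}

```text
time_s: 18.0
eef_pos: [0.4494, -0.28, 0.1442]
eef_rot: [[0.365, 0.931, 0.009], [0.931, -0.365, -0.005], [-0.001, 0.01, -1.0]]
ft_force: [0.6, -0.4, 0.1]
grip_width: 0.0853
```

```bash
python3 chk.py 16; python3 -c "
from h import *
go(wor([-.07,-.01,.22]),-21.4)"
```

```text
t 18.0 tcp [-0.0853  0.0712  0.1442] Fcal [ 0.74 -0.17  0.05] tq [-0.05 -0.03 -0.03] z [ 0.0094 -0.0049 -0.9999]
Fcal [ 0.9  -0.25 -0.96]
t 18.15 pos [ 0.4513 -0.281   0.145 ] yaw -21.47 j [39.0, 40.0, -19.0, 111.0, 24.0, 31.0, -18.0] F [ 0.74 -0.56 -0.96] w 0.0854
shift [-0.081, 0.0144, -0.0747] turn -0.0012 alt 3.1404
```

View pics/w16.png

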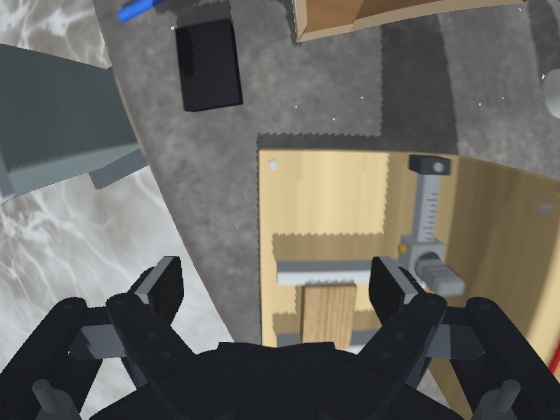

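Move up and over for a clean check view.

Call:
{"api": "play_rows", "payload": {"targets": [[[-0.01, 0.0, -0.03, 0], [-0.03, 0.0, -0.06, 0], [-0.06, 0.0, -0.075, 0], [-0.09, 0.0, -0.075, 0], [-0.11, 0.0, -0.075, 0], [-0.11, 0.0, -0.075, 0], [-0.11, 0.0, -0.075, 0], [-0.11, 0.0, -0.075, 0]]]}}

```text
time_s: 18.95
eef_pos: [0.4106, -0.381, 0.2195]
eef_rot: [[0.364, 0.931, 0.014], [0.932, -0.364, -0.005], [0.0, 0.015, -1.0]]
ft_force: [-0.8, -0.5, 0.1]
grip_width: 0.0853
```

```bash
python3 chk.py 17
python3 - <<'E'
import sys; sys.path.insert(0,'.')
from h import *
im=cv2.imread('pics/w17.png');cv2.imwrite('pics/w17c.png',cv2.resize(im[0:260,200:460],None,fx=2.3,fy=2.3,interpolation=2))
E
```

```text
t 18.95 tcp [-0.0846 -0.037   0.2195] Fcal [-0.57 -0.76  0.12] tq [ 0.06  0.07 -0.08] z [ 0.0138 -0.0053 -0.9999]
Fcal [ 0.02 -0.73  0.12]
```

View pics/w17c.png

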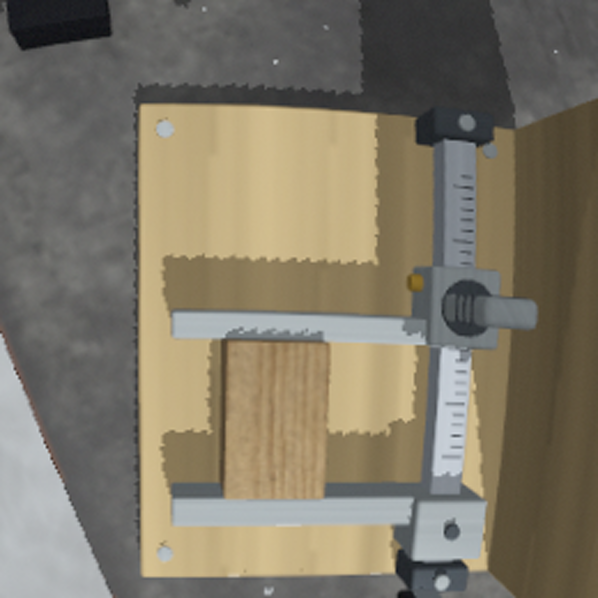

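View pics/s17.png

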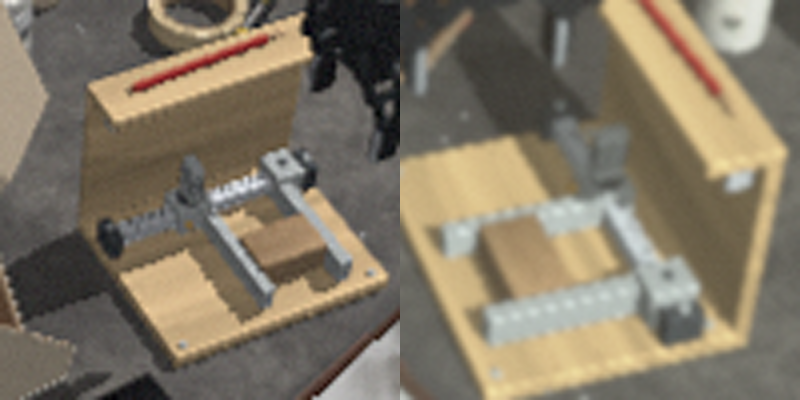

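```bash
python3 -c "
from h import *
sc=wload('w17');f=lambda p:(200+(p[0]+.5)/2.3-.5,(p[1]+.5)/2.3-.5)
for n,p,z in [('p',(222,341),.047),('p',(328,343),.047),('p',(326,498),.047),('p',(223,500),.047),('fix in',(172,498),.042),('fix in',(400,501),.042),('bl in',(172,338),.042),('bl in',(405,342),.042),('bl out',(172,311),.042),('bl out',(405,318),.042),('FL',(139,103),.015),('FR',(141,578),.015)]: print(n,cal(wz(sc,f(p),z)))
"
```

```text
p [-0.0631  0.0052  0.047 ]
p [-0.0175  0.0051  0.047 ]
p [-0.0154 -0.0638  0.047 ]
p [-0.0617 -0.0645  0.047 ]
fix in [-0.084  -0.0649  0.042 ]
fix in [ 0.0214 -0.0669  0.042 ]
bl in [-0.0841  0.006   0.042 ]
bl in [0.0189 0.0063 0.042 ]
bl out [-0.0841  0.0176  0.042 ]
bl out [0.0185 0.017  0.042 ]
FL [-0.0991  0.1151  0.015 ]
FR [-0.0993 -0.1145  0.015 ]
```

```bash
python3 -c "
from h import *
go(wor([-.06,-.06,.09]),-21.4)"
```

```text
t 19.1 pos [ 0.4107 -0.3815  0.22  ] yaw -21.34 j [53.0, 36.0, -25.0, 102.0, 20.0, 45.0, -3.0] F [-0.25 -0.68  0.12] w 0.0852
shift [-0.0224, 0.0222, 0.1304] turn 0.001 alt -3.1406
```

Call:
{"api": "play_rows", "payload": {"targets": [[[-0.02, 0.01, 0.03, 0], [-0.022, 0.02, 0.07, 0], [-0.022, 0.024, 0.11, 0], [-0.022, 0.024, 0.125, 0], [-0.022, 0.024, 0.125, 0], [-0.022, 0.024, 0.125, 0], [-0.022, 0.024, 0.125, 0]]]}}

```text
time_s: 19.8
eef_pos: [0.4278, -0.412, 0.0969]
eef_rot: [[0.364, 0.931, 0.016], [0.932, -0.364, -0.008], [-0.001, 0.018, -1.0]]
ft_force: [0.3, 0.2, 0.4]
grip_width: 0.0852
```

```bash
python3 chk.py 18
python3 - <<'E'
import sys; sys.path.insert(0,'.')
from h import *
im=cv2.imread('pics/w18.png');cv2.imwrite('pics/w18c.png',cv2.resize(im[60:260,180:440],None,fx=3,fy=3,interpolation=2))
E
```

```text
t 19.8 tcp [-0.0572 -0.0596  0.0969] Fcal [0.16 0.29 0.36] tq [ 0.05 -0.01  0.04] z [ 0.0164 -0.008  -0.9998]
Fcal [-1.13  0.66  0.87]
```

View pics/w18c.png

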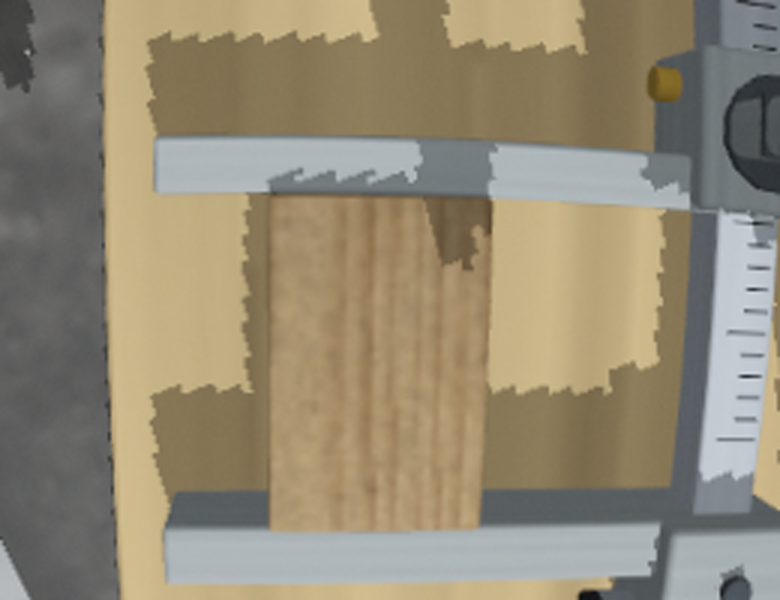

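```bash
python3 -c "
from h import *
sc=wload('w18');f=lambda p:(180+(p[0]+.5)/3-.5,60+(p[1]+.5)/3-.5)
for n,p,z in [('p',(271,197),.047),('p',(492,199),.047),('p',(479,529),.047),('p',(270,530),.047),('fix in',(166,528),.042),('fix in',(640,522),.042),('fix base',(176,492),.015),('fix base',(650,488),.015),('bl in',(155,192),.042),('bl in mid',(270,194),.042),('bl in mid',(492,199),.042),('bl in',(690,209),.042),('bl out',(155,137),.042),('bl out',(690,157),.042)]: print(n,cal(wz(sc,f(p),z)))
"
```

```text
p [-0.0605  0.0048  0.047 ]
p [-0.0167  0.0052  0.047 ]
p [-0.0164 -0.0638  0.047 ]
p [-0.0609 -0.0636  0.047 ]
fix in [-0.0833 -0.065   0.042 ]
fix in [ 0.0225 -0.0648  0.042 ]
fix base [-0.0837 -0.0654  0.015 ]
fix base [ 0.0356 -0.0653  0.015 ]
bl in [-0.0838  0.0061  0.042 ]
bl in mid [-0.0607  0.0054  0.042 ]
bl in mid [-0.0155  0.0052  0.042 ]
bl in [0.0288 0.0054 0.042 ]
bl out [-0.0837  0.0173  0.042 ]
bl out [0.0284 0.0166 0.042 ]
```

Call:
{"api": "play_rows", "payload": {"targets": [[[0, -0.01, -0.04, 0], [0, -0.02, -0.08, 0], [0, -0.03, -0.12, 0], [0, -0.03, -0.12, 0], [0, -0.03, -0.12, 0], [0, -0.03, -0.12, 0]]]}}

```text
time_s: 20.55
eef_pos: [0.397, -0.4, 0.2156]
eef_rot: [[0.364, 0.931, 0.015], [0.931, -0.364, -0.007], [-0.001, 0.017, -1.0]]
ft_force: [-0.2, -0.3, -0.7]
grip_width: 0.0852
```

```bash
python3 chk.py 19; python3 -c "
from h import *
c=arm.read_camera('scene');cv2.imwrite('pics/scene19.png',c['image'])"
```

```text
t 20.55 tcp [-0.0902 -0.0597  0.2156] Fcal [-0.08 -0.31 -0.74] tq [ 0.02  0.01 -0.  ] z [ 0.0149 -0.0072 -0.9999]
Fcal [ 0.14 -0.01  0.14]
```

View pics/scene19.png

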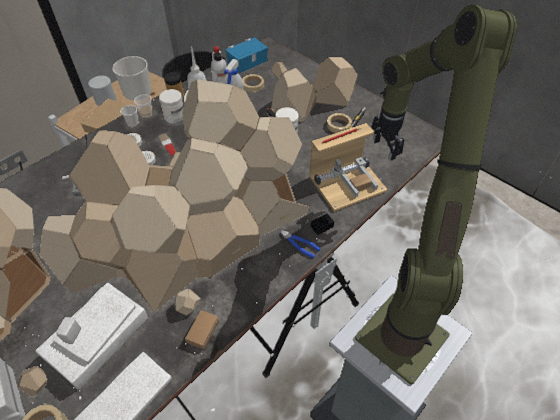

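The scene view shows the offcut between the closed jaws at (360,180). The cutters (300,243), sander (201,330), cell (187,300) and black block (322,223) are where they started, and the arm is clear.

```bash
python3 -c "
from rig import arm
print(arm.sign_off())"
```

```text
the job is handed in; nothing more can be done
None
```

The pine offcut is lying flat and lengthwise between the jaws, the moving jaw is closed on it, and the job is handed in. It finished at about 21 s of the 56 s allowed, and the sign-off gave no verdict.

**What I did:** I gripped the offcut across its 45 mm width, carried it past the near side of the cell cluster and laid it by the fixed jaw. I then pushed only the thumb grip with the side of one open finger until the force rose to about 4 N, and backed the arm clear.

**Departure from your instructions:** the moves only allow turns about the tool's own axis, so I could not lean it 35 to 45 degrees. I kept the gripper upright in front of the ledge and reached the grip with the outer finger. I saw no sign of contact with the ledge or the blade.

**Last checks, from the wrist camera:**

| Check | Measured | Allowed |
|---|---|---|
| Jaw gap | about 70.4 to 71.1 mm | 67.5 to 72.2 mm |
| Jaw tilt | about 0.006 rad | within 0.03 rad |
| Offcut centre, x | about -39 mm | -80 to -5 mm |
| Offcut centre, y | about -29 mm | -33 to -27 mm |
| Offcut angle to the beam | no visible tilt | under 0.04 rad |

**Disagreements:** an earlier, higher view gave a gap of up to about 71.7 mm. The same images put the offcut at about 69 mm rather than 70, so allow roughly 1 mm of error. No gap showed at the moving jaw, and up to about 1 mm could not be ruled out at the fixed one.

The cutters, sanding block, cell and black look-alike looked unmoved in the final scene picture.

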